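Seat the undrilled oak blank in the V-stop

TASK

Get the next round wooden blank ready for drilling: slide the undrilled one along the bench, without lifting it off, into the mouth of the V-stop until it sits fully home, centred and against both faces of the V. Leave the round blank that already has its hole where it lies.

Things in the scene. Friction and masses are not known exactly. Their poses are not given: they have to be found in the camera images.
- blank: The undrilled blank: plain solid disc of light oak, 80 mm in diameter, 25 mm thick, about 0.09 kg, loose and flat on the bench; slides with ordinary wood friction. Origin: centre of its underside; z up. Its yaw means nothing. The bench is clear for 60 mm around both discs' starts and between them and the V.
- vstop: Two plywood strips 92 long, 22 thick, 30 mm high, fixed to the bench at right angles as a V with upright faces; no base plate. Origin: on the bench where the centre of an 80 mm disc lies when it touches both faces. x axis: level, from the open mouth into the V along its middle line; V's point at x = +57 mm, mouth corners at x = -8, y = +-65 mm. Mouth faces -y, the two discs, within 25 degrees.
- drilled: To be left alone: the same light oak disc, 80 mm in diameter, 25 mm thick, but with a 40 mm hole through its middle; loose and flat on the bench. It and the undrilled blank may have changed places; their centres are at least 170 mm apart. Origin: centre of its underside; z up.
Not all that is in view belongs to the job. There is more than one size of the vstop; the job needs the larger.

How it is judged (in metres and radians):
At the end, for the whole second after the job is handed in: The undrilled blank lies flat and still on the bench with its centre within 10 mm of the place where it touches both faces of the V-stop, and the drilled blank is within 20 mm of where it started (horizontal distance between blank and vstop below 0.01 m and height (world z) of blank below 0.006 m and angle between blank's own z axis and vertical below 0.1 rad and linear speed of blank below 0.01 m/s and distance of drilled from where it was at the start of the episode below 0.02 m).
It fails at once if the undrilled blank is lifted more than 20 mm off the bench (height (world z) of blank above 0.02 m).
It fails at once if the drilled blank is shifted more than 20 mm (distance of drilled from where it was at the start of the episode above 0.02 m).
It also fails if it takes over 46 s, if anything falls off the work surface, if the arm or the gripper's body presses on something with over 40 N, if the wrist force passes 120 N, or if a joint passes its speed limit or range.

ROBOT

A 6-joint arm with a two-finger parallel gripper is mounted at the origin on the work surface. World frame = base frame: x ahead of the robot, y to its left, z up, the work surface at z = 0. Lengths are in mm, angles in rad, forces in N, time in s.
With the tool pointing down it reaches from about 375 to 975 mm from the base axis. Payload 3.8 kg.
Tool frame: the origin (TCP) lies between the finger pads; the fingertips stand 19 mm ahead of it and the grasp point (between the pads) is the TCP; y points along the fingers, z is the direction in which the jaws open and shut, and the axes are right-handed (so a half turn about y gives the same grasp; the last joint's range is limited). The gripper opens to 88 mm and grips with 3 to 60 N. Pads are 18 mm wide; open, the fingers measure 123 mm over their backs; the gripper's body (75 mm by 187 mm) begins 45 mm behind the grasp point.
Start: joints at [1.157, 0.264, 1.604, -0, 1.274, -0.037], TCP at [248.362, 627.642, 257.706] pointing down, gripper open.
Joint ranges: [-2.63, 2.63], [-0.94, 2.18], [0.31, 2.57], [-1.31, 4.45], [0, 2.66], [-2.55, 2.55]. Speed limits (rad/s): [2.57, 2.57, 3.14, 3.14, 3.14, 3.14].

INTERFACE

Orientations are given as [roll, pitch, yaw] about the fixed x, y, z axes, in that order (R = Rz(yaw) Ry(pitch) Rx(roll)).
In Python, from rig import * gives the robot as it stands.
- The arm moves only by the tool arm_command, never from a script. Its argument "targets" is text: rows parted by semicolons, each of 4 numbers parted by spaces: the shift along the tool's x, y, z in m, then the turn about the tool's y in degrees. In form: tx ty tz roll; .... A call has 1 to 20 rows; each row shifts and turns the commanded pose from where the row before left it, along the tool's axes as they then stand; what a row does not reach is not made up. A row lasts 1/10 s, in which the tool goes at most 50 mm and 8.59 degrees, less where a joint would pass 70% of its speed; a pose out of reach is approached as far as the arm can. A call with a gripper value outside its range is refused whole. "claw" is the finger opening in m, from 0 to 0.0881, set as the call begins (left out, the last holds). The fingers move at their own pace and stop on an object; the grip force is fixed at half the most. Time passes only in rows, so rows that do not move let the fingers close. It gives the time, the measured TCP pose, the force and the opening at its end, in the units of the state.
- get_obs(): the state, without advancing time (a new reading comes with each control period).
- camera(name): name is "scene" or "top" or "wrist"; returns a dict with "img" (400x640x3 uint8, red, green, blue), "fx", "fy", "cx", "cy" (pixels), "k1" (the pictures are not rectified: a ray, as slopes to the right and down, at radius r is drawn at 1 + k1 r^2 times it, then the intrinsics apply), "R" (3x3) and "t" (3): a world point X has camera coordinates R X + t. Camera axes: x right, y down, z forward; pixel columns grow to the right and rows downward; lengths in mm; the calibration is good to about 2 mm. A picture is of the moment at which its call begins. There is no depth.
- close_job(): hands the job in, once; it reports no verdict.
The state is a dict: "clock": time; "joint_positions": joint angles; "joint_velocities": joint speeds; "effort": joint torques, N m; "ee_pos": TCP position; "tool_rot": TCP orientation; "force": force on the tool from outside, world axes, zero at the start; "torque": the same for the moment, N m; "width": finger opening in mm.
Only numpy, scipy, OpenCV 4.12 (cv2) and the standard library are available. Lean on these libraries where they do the work, as an engineer would, in place of code of your own. Each camera call takes 0.05 s, during which the arm holds its last target. There are 200 camera calls.

## Working session

There is one attempt and no reset: what is moved stays moved. The work goes in short steps, Python scripts to look and compute and a tool call to move; the robot and the scene stay as the last step left them, time stands still between calls to the robot, and variables do not carry over. Pictures are saved under pics/ and viewed, about 8 in all and at most 12, crops included, and the job is handed in when it is done.

Besides the shell and the picture viewer there is one more tool, called after "Call:" in YAML: its name, and indented under it one key for each argument. arm_command: Moves the arm, as the interface text tells. Its arguments: {"type":"object","properties":{"targets":{"type":"string"},"claw":{"type":"number"}},"required":["targets"]}

```bash
mkdir -p pics
cat > h.py <<'E'
from rig import *
import numpy as np, cv2
def px2w(c,u,v,z):
    K=np.array([[c['fx'],0,c['cx']],[0,c['fy'],c['cy']],[0,0,1.]])
    p=cv2.undistortPoints(np.array([[[u,v]]],float),K,np.array([c['k1'],0,0,0.]))[0,0]
    R=np.array(c['R']);t=np.array(c['t']);d=R.T@np.array([p[0],p[1],1]);o=-R.T@t
    return o+d*(z-o[2])/d[2]
def snap(n,f):
    c=camera(n);cv2.imwrite('pics/'+f,c['img'][:,:,::-1]);return c
E
python3 - <<'E'
from h import *
import pickle
for n in("top","scene"):
    c=snap(n,n+'1.png');pickle.dump(c,open(n+'1.pkl','wb'))
o=get_obs();print(o['ee_pos'],o['tool_rot'],o['clock'],o['width'])
E
```

```text
[248.10550679 627.10539486 256.54091435] [-1.57277528e+00  8.36904292e-05 -3.76756774e-01] 0.1 88.10721996430996
```

View pics/top1.png

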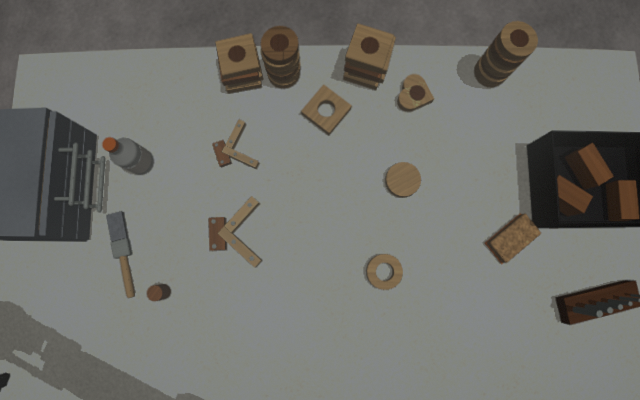

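View pics/scene1.png

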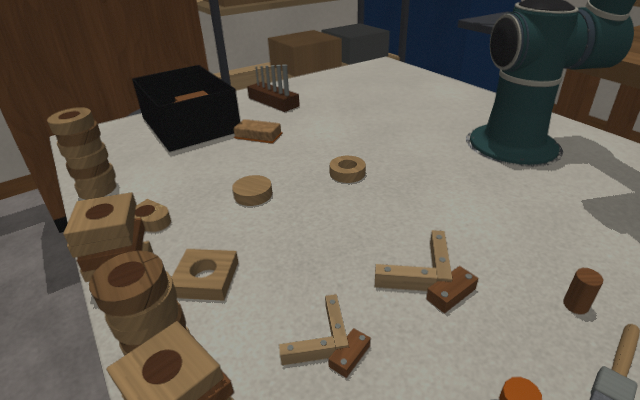

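The top view shows a solid disc at (403,179) and a holed disc at (384,271). A small V sits at (230,152) and a larger one at (228,232). The job needs the plain disc and the larger V. I'll confirm both in an enlarged crop and measure them.

Run:
```python
from h import *
import pickle
c=pickle.load(open('top1.pkl','rb'))
im=c['img'][:,:,::-1].copy()
cr=cv2.resize(im[100:300,195:435],None,fx=3.3,fy=3,interpolation=cv2.INTER_CUBIC) if 0 else cv2.resize(im[110:300,200:430],None,fx=3.4,fy=3.0,interpolation=cv2.INTER_CUBIC)
cr=cv2.resize(im[110:300,200:430],None,fx=3.0,fy=3.0,interpolation=cv2.INTER_CUBIC)
hsv=cv2.cvtColor(im,cv2.COLOR_BGR2HSV)
m=((hsv[...,1]>60)&(hsv[...,2]>60)).astype(np.uint8)
cs,_=cv2.findContours(m,cv2.RETR_EXTERNAL,cv2.CHAIN_APPROX_NONE)
for k in cs:
    a=cv2.contourArea(k)
    if a<150: continue
    x,y,w,h=cv2.boundingRect(k)
    if 195<x<430 and 110<y<300:
        (u,v),ax,_=cv2.fitEllipse(k);print('e',round(u),round(v),np.round(ax,1),a,px2w(c,u,v,20).round(1))
        cv2.drawContours(cr,[((k-[200,110])*3+1)],-1,(0,0,255),1)
cv2.imwrite('pics/crop1.png',cr)
print(-np.array(c['R']).T@c['t'])
```

```text
e 384 271 [34.7 35.3] 958.5 [ 424.2 -131.9   20. ]
e 247 232 [55.3 73.6] 1263.0 [512.6 176.   20. ]
e 403 179 [33.5 34.1] 895.0 [ 632.8 -179.2   20. ]
e 243 145 [39.8 56.5] 677.5 [715.3 188.5  20. ]
[ 444.08270199    7.47075691 1017.61279484]
```

View pics/crop1.png

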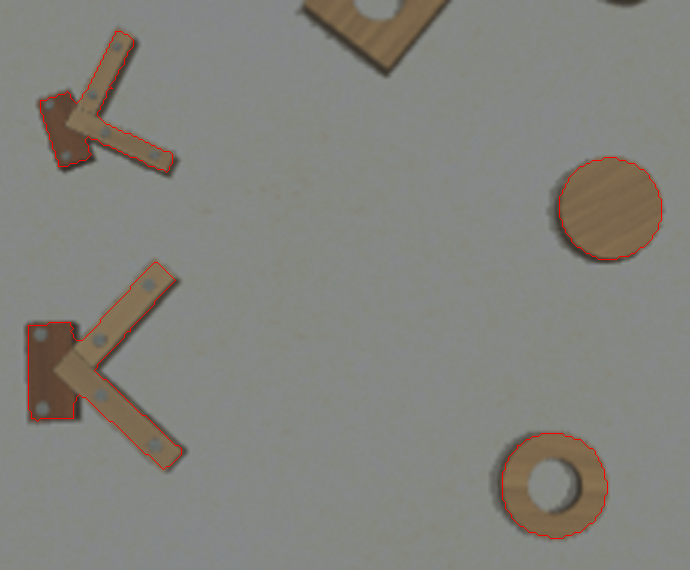

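The crop confirms it: the solid disc has plain grain across its face, and the other disc has a see-through hole. The lower V is clearly the larger one. Its inner apex is at crop (98,368), and its inner mouth corners are at (178,281) and (185,452). Next I'll work out its pose and check it against the given size.

Run:
```python
from h import *
import pickle
c=pickle.load(open('top1.pkl','rb'))
P=[px2w(c,200+(a-1)/3,110+(b-1)/3,30)[:2] for a,b in((98,368),(178,281),(185,452))]
A,B,C=P;print(np.round(P,1),np.linalg.norm(A-B),np.linalg.norm(A-C),np.linalg.norm(B-C))
n=B-C;n/=np.linalg.norm(n);ax=np.array([-n[1],n[0]]); ax*=np.sign(ax@(A-(B+C)/2))
u=(A-B)/np.linalg.norm(A-B)+(A-C)/np.linalg.norm(A-C);u/=np.linalg.norm(u)
O=A-57*u;O2=(B+C)/2+8*u
print('axis deg',np.degrees(np.arctan2(ax[1],ax[0])),np.degrees(np.arctan2(u[1],u[0])),'O',O,O2)
b=np.array(px2w(c,403,179,25)[:2]);O=(O+O2)/2
d=O-b;print('blank',b,'diam',np.linalg.norm(px2w(c,386,179,25)-px2w(c,420,179,25)),'path',d,np.linalg.norm(d),np.degrees(np.arctan2(d[1],d[0])))
th=np.radians(100);p=np.array([np.cos(th),np.sin(th)]);print('start',b-62*p,'contact',b-40.2*p,'end',O-40.2*p)
```

```text
[[510.9 206.9]
 [576.3 148. ]
 [448.9 140.8]] 88.00906996648733 90.67271177862833 127.59806270971282
axis deg 93.21798257260514 92.38057229568372 O [513.28585091 149.97330337] [512.23389273 152.38292453]
blank [ 631.96460837 -178.30635085] diam 77.69796448571218 path [-119.20473655  329.4844648 ] 350.3851905549261 109.88970210863022
start [ 642.73079538 -239.36443154] contact [ 638.94526511 -217.89562252] end [519.74052856 111.58884227]
```

Call:
arm_command:
  targets: "0 0 0 8.35; 0 0 0 8.35; 0 0 0 8.35; 0 0 0 8.35; 0 0 0 8.35; 0 0 0 8.35; 0 0 0 8.3; 0 0 0 0; 0 0 0 0"
  claw: 0.05

```text
clock: 1.0
ee_pos: [248.3, 627.4, 257.2]
tool_rot: [-1.571, -0.001, -1.393]
force: [0.1, -0.1, -0.5]
width: 50.1
```

Call:
arm_command:
  targets: "0.0462 0 0.01175 0;0.0462 0 0.01175 0;0.0462 0 0.01175 0;0.0462 0 0.01175 0;0.0462 0 0.01175 0;0.0462 0 0.01175 0;0.0462 0 0.01175 0;0.0462 0 0.01175 0;0.0462 0 0.01175 0;0.0462 0 0.01175 0;0.0462 0 0.01175 0;0.0462 0 0.01175 0;0.0462 0 0.01175 0;0.0462 0 0.01175 0;0.0462 0 0.01175 0;0.0462 0 0.01175 0;0.0462 0 0.01175 0;0.0462 0 0.01175 0;0.0462 0 0.01175 0;0.0462 0 0.01175 0"

```text
clock: 3.0
ee_pos: [640.9, -243.4, 257.6]
tool_rot: [-1.571, 0.0, -1.393]
force: [0.6, 0.6, -0.3]
width: 49.8
```

Call:
arm_command:
  targets: "0 0 0 0;0 0 0 0;0 0 0 0"

```text
clock: 3.3
ee_pos: [639.9, -240.5, 257.4]
tool_rot: [-1.571, 0.001, -1.395]
force: [-0.9, -0.3, -0.3]
width: 49.8
```

Call:
arm_command:
  targets: "0 0.02 0.003 0;0 0.03 0 0;0 0.03 0 0;0 0.03 0 0;0 0.02 0 0;0 0 0 0;0 0 0 0"

```text
clock: 4.0
ee_pos: [643.2, -239.5, 128.3]
tool_rot: [-1.571, 0.0, -1.394]
force: [0.2, -0.3, 0.5]
width: 50.0
```

Run:
```python
from h import *
c=snap('wrist','wrist1.png');c=snap('top','top2.png')
```

```text
(no output)
```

View pics/wrist1.png

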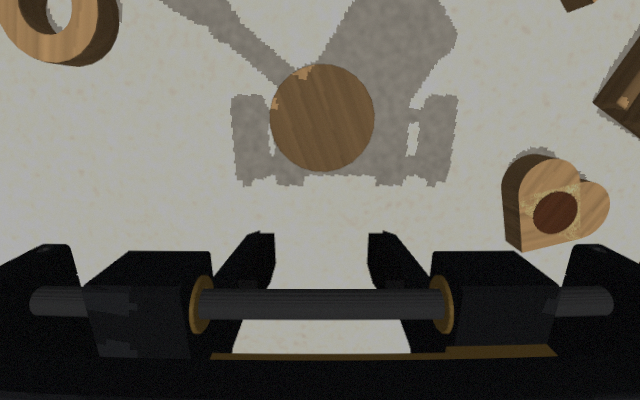

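The wrist view shows the plain disc centred at (322,118), on the fingers' midline at about (321). The drilled disc is at (60,20), well to the side. The bench under the fingertips is clear, so I'll descend.

Call:
arm_command:
  targets: "0 0.03 0 0;0 0.03 0 0;0 0.02 0 0;0 0.012 0 0;0 0.008 0 0;0 0.002 0 0;0 0 0 0;0 0 0 0"

```text
clock: 4.9
ee_pos: [644.4, -241.3, 27.1]
tool_rot: [-1.569, -0.001, -1.396]
force: [0.7, 0.4, 0.1]
width: 50.1
```

Call:
arm_command:
  targets: "-0.005 0 0 0;-0.005 0 0 0;-0.005 0 0 0;-0.005 0 0 0;-0.005 0 0 0;-0.0057 0 -0.0014 0;-0.0057 0 -0.0014 0;-0.0114 0 -0.0027 0;-0.0114 0 -0.0027 0;-0.0114 0 -0.0027 0;-0.0114 0 -0.0027 0;-0.0114 0 -0.0027 0;-0.0114 0 -0.0027 0;-0.0114 0 -0.0027 0;-0.0114 0 -0.0027 0;-0.0114 0 -0.0027 0;-0.0114 0 -0.0027 0;-0.0114 0 -0.0027 0;-0.0057 0 -0.0014 0;-0.0057 0 -0.0014 0"

```text
clock: 6.9
ee_pos: [578.2, -75.9, 25.7]
tool_rot: [-1.571, -0.0, -1.396]
force: [1.0, -0.2, 0.4]
width: 49.7
```

Run:
```python
from h import *
c=snap('wrist','wrist2.png');o=get_obs();print(o['ee_pos'],o['force'])
```

```text
[577.73872506 -75.2956852   25.52569548] [ 0.15216303  0.40353128 -0.03348335]
```

View pics/wrist2.png

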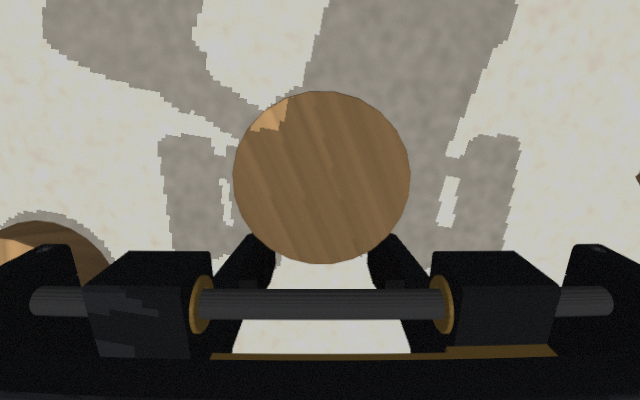

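The disc sits in the two-finger cradle at (322,178), and the drilled disc stays clear at the left edge. I'll push on to the V's middle line, then along it.

Call:
arm_command:
  targets: "-0.0056 0 -0.0014 0;-0.0112 0 -0.0027 0;-0.0112 0 -0.0027 0;-0.0112 0 -0.0027 0;-0.0112 0 -0.0027 0;-0.0112 0 -0.0027 0;-0.0112 0 -0.0027 0;-0.0112 0 -0.0027 0;-0.0112 0 -0.0027 0;-0.0112 0 -0.0027 0;-0.0112 0 -0.0027 0;-0.0112 0 -0.0027 0;-0.0056 0 -0.0014 0;-0.008 0 0.001 0;-0.008 0 0.001 0;-0.008 0 0.001 0;-0.008 0 0.001 0;-0.006 0 0.001 0;-0.004 0 0 0;0 0 0 0"

```text
clock: 8.95
ee_pos: [520.7, 93.0, 25.7]
tool_rot: [-1.571, 0.0, -1.395]
force: [0.9, 0.6, -0.0]
width: 50.0
```

Run:
```python
from h import *
c=snap('wrist','wrist3.png');o=get_obs();print(o['ee_pos'],o['force'])
```

```text
[520.6832847   92.70855509  25.66239168] [-0.93606092  0.35920276  0.80928684]
```

View pics/wrist3.png

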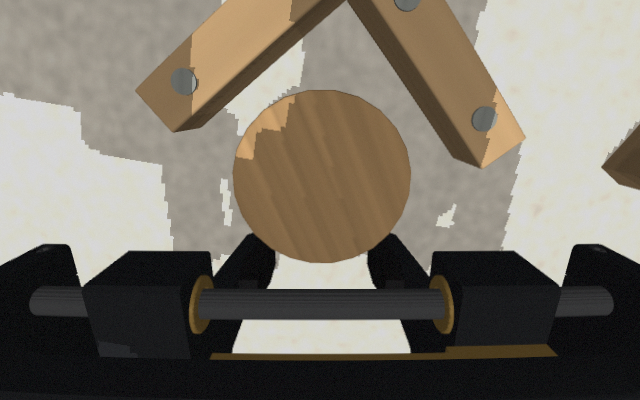

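The disc at (322,176) is at the mouth, with both faces ahead of it and about 18 mm to go. I'll advance gently and watch the force.

Call:
arm_command:
  targets: "-0.004 0 0.0005 0;-0.004 0 0.0005 0;-0.004 0 0.0005 0;-0.003 0 0.0003 0;-0.002 0 0 0;0 0 0 0"

```text
clock: 9.6
ee_pos: [519.5, 109.8, 25.7]
tool_rot: [-1.571, 0.0, -1.396]
force: [0.0, 0.3, -0.1]
width: 49.8
```

Call:
arm_command:
  targets: "-0.001 0 0 0;-0.001 0 0 0;0 0 0 0"

```text
clock: 9.9
ee_pos: [519.2, 111.5, 25.7]
tool_rot: [-1.571, -0.0, -1.396]
force: [0.6, -0.1, -0.2]
width: 50.1
```

Call:
arm_command:
  targets: "-0.001 0 0 0;-0.001 0 0 0;0 0 0 0"

```text
clock: 10.2
ee_pos: [518.9, 113.5, 25.7]
tool_rot: [-1.571, 0.0, -1.396]
force: [-0.2, -0.6, 0.7]
width: 50.1
```

Call:
arm_command:
  targets: "-0.001 0 0 0;0 0 0 0;0 0 0 0"

```text
clock: 10.5
ee_pos: [518.7, 114.5, 25.7]
tool_rot: [-1.571, 0.0, -1.396]
force: [-0.3, -0.8, -0.2]
width: 50.0
```

Call:
arm_command:
  targets: "-0.001 0 0 0;0 0 0 0"

```text
clock: 10.7
ee_pos: [518.8, 115.2, 25.8]
tool_rot: [-1.57, -0.001, -1.396]
force: [1.1, -2.0, -0.2]
width: 50.0
```

Run:
```python
from h import *
c=snap('wrist','wrist4.png');o=get_obs();print(o['ee_pos'],o['force'])
```

```text
[518.78482848 115.21778908  25.78061222] [ 0.73003918 -1.51803063  0.10825441]
```

View pics/wrist4.png

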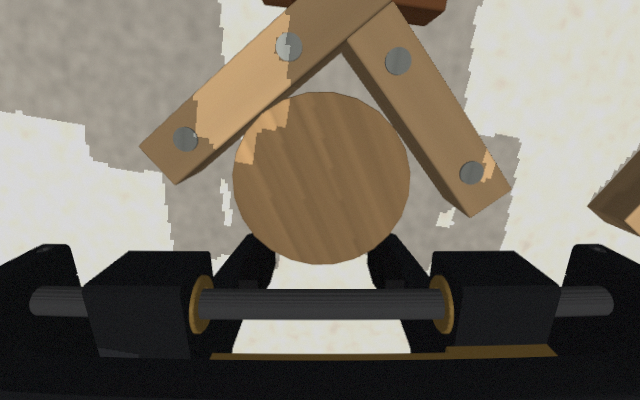

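The disc at (322,178) now appears to touch both faces, and a light force has started. I'll press a little to confirm.

Call:
arm_command:
  targets: "-0.001 0 0 0;0 0 0 0"

```text
clock: 10.95
ee_pos: [519.0, 115.7, 25.9]
tool_rot: [-1.57, -0.002, -1.395]
force: [2.2, -5.1, -0.0]
width: 49.7
```

Call:
arm_command:
  targets: "-0.001 0 0 0;0 0 0 0"

```text
clock: 11.15
ee_pos: [519.2, 116.0, 26.0]
tool_rot: [-1.569, -0.003, -1.395]
force: [3.4, -8.8, -1.0]
width: 50.1
```

Call:
arm_command:
  targets: "-0.001 0 0.001 0;-0.001 0 0.001 0;0 0 0 0"

```text
clock: 11.45
ee_pos: [520.9, 117.9, 26.0]
tool_rot: [-1.569, -0.003, -1.394]
force: [3.5, -10.0, -0.5]
width: 49.8
```

Call:
arm_command:
  targets: "0.006 0 0 0;0.015 0 0 0;0.03 0 0 0;0.03 0 0 0;0 -0.04 0 0;0 -0.05 0 0;0 -0.05 0 0;0.04 0 0 0;0.05 0 0 0;0.05 0 0 0;0.04 0 0 0;0 0 0 0;0 0 0 0"

```text
clock: 12.75
ee_pos: [564.6, -138.4, 165.3]
tool_rot: [-1.571, 0.001, -1.399]
force: [0.5, 0.9, -0.9]
width: 50.0
```

Run:
```python
from h import *
c=snap('top','top3.png');im=c['img'][:,:,::-1]
print(get_obs()['ee_pos'],get_obs()['clock'])
cv2.imwrite('pics/crop3.png',cv2.resize(im[170:300,200:410],None,fx=3.6,fy=3.6,interpolation=cv2.INTER_CUBIC))
```

```text
[ 564.49045685 -137.32374463  165.23454874] 12.8
```

View pics/crop3.png

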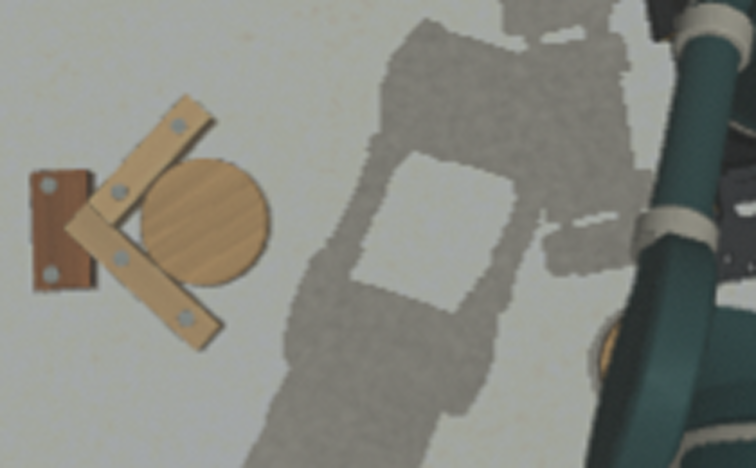

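Run:
```python
from h import *
c=camera('top')
print(px2w(c,200+205/3.6-.5+.14,170+222/3.6-.36,25).round(1))
cr=c['img'][195:268,212:285,::-1];cv2.imwrite('pics/crop4.png',cv2.resize(cr,None,fx=8,fy=8,interpolation=cv2.INTER_CUBIC))
im=c['img'];
for z in (0,): 
    for q in ((424.2,-131.9),):
        X=np.array(c['R'])@np.array([*q,20])+c['t'];print(X[0]/X[2]*c['fx']+c['cx'],X[1]/X[2]*c['fy']+c['cy'])
```

```text
[513.6 153.1  25. ]
384.5415458107821 271.7070399627612
```

View pics/crop4.png

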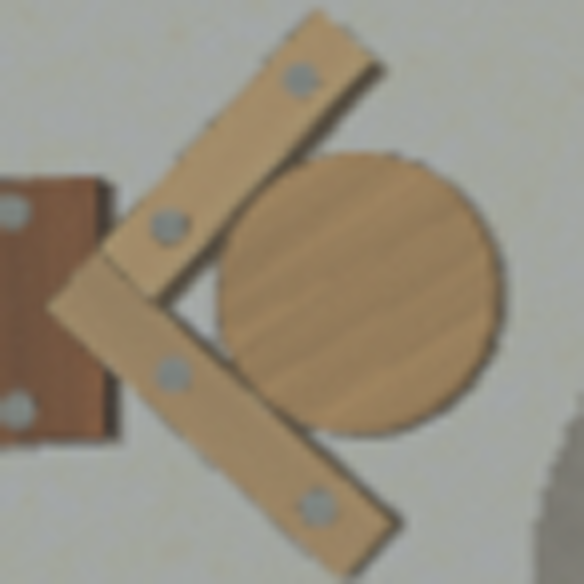

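The disc is against both strips, and its measured centre (513.6, 153.1) is about 2 mm from the V origin estimate (512.8, 151.2). Handing in.

```bash
python3 -c "
from rig import *
print(get_obs()['clock'],close_job())"
```

```text
the job is handed in; nothing more can be done
12.85 None
```

The undrilled blank is in the larger V-stop and the job was handed in at about 12.9 s of the 46 s limit. No verdict was reported.

I pushed it flat along the bench with two part-open fingertips behind it, without gripping or lifting, until it was home in the V. I then backed the arm off.

- **Position:** the top camera puts the blank's centre at (513.6, 153.1) mm. The V's origin estimate is (512.8, 151.2) mm, so it is about 2 mm off against the 10 mm allowed, and the camera calibration is itself only good to about 2 mm.
- **Seating:** the enlarged view shows it against both faces, though a gap of about 1 mm at one face is too small to rule out. In the last few millimetres it slid along one face, so I added a small corrective push towards the other. Pushing force peaked near 11 N.
- **Drilled blank:** I did not re-measure it, because the arm partly hid it in the last picture. The gripper never came nearer than about 150 mm to it, and what could be seen of it was where it started.

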